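# Fit a fresh filter to the desoldering station's quick coupler

### The arm

A 7-joint arm with a two-finger parallel gripper is mounted at the origin on the work surface. World frame = base frame: x ahead of the robot, y to its left, z up, the work surface at z = 0. Lengths are in m, angles in rad, forces in N, time in s.
With the tool pointing down it reaches from about 0.4 to 0.9 m from the base axis. Payload 5.6 kg.
Tool frame: the origin (TCP) lies at the very end of the fingers, on their centre line; the grasp point (between the pads) lies 19 mm behind it (arm.hold_point_z is the distance from the TCP to the grasp point, in m); z points along the fingers, y is the line along which they close (so a half turn about z gives the same grasp; the last joint's range is limited). The gripper opens to 92 mm and grips with 3 to 60 N. Pads are 20 mm wide; open, the fingers measure 128 mm over their backs; the gripper's body (75 mm by 189 mm) begins 69 mm behind the grasp point.
Start: joints at [1.146, 0.468, -0.012, 1.603, 0.006, 1.071, -0.056], TCP at [0.242, -0.603, 0.215] pointing down, gripper open.
Joint ranges: [-2.53, 2.53], [-0.31, 2.02], [-1.57, 1.55], [0.28, 2.44], [-1.29, 4.43], [0.15, 1.84], [-2.92, 2.92]. Speed limits (rad/s): [2.57, 2.57, 3.14, 3.14, 3.14, 3.14, 3.14].

### API

Orientations are given as a unit quaternion [w, x, y, z].
In Python, from rig import readout, optics, job_done, arm gives the robot as it stands.
- The arm moves only by the shell command python3 -m creep 'ROWS'. ROWS is a JSON object whose one key "series" holds a list of rows, each a list of 3 entries, a list of its own where there are three numbers: the shift along the tool's x, y, z in cm, then the turn, a rotation vector about the tool's x, y, z in rad, then the finger opening in cm, from 0 to 9.19. A call has 1 to 12 rows; each row shifts and turns the commanded pose from where the row before left it, along the tool's axes as they then stand; what a row does not reach is not made up. A row lasts 1/12 s, in which the tool goes at most 41.7 mm and 7.16 degrees, less where a joint would pass 70% of its speed; a pose out of reach is approached as far as the arm can. A call with a gripper value outside its range is refused whole. The fingers move at their own pace and stop on an object; the grip force is fixed at half the most. Time passes only in rows, so rows that do not move let the fingers close. It gives the time, the measured TCP pose, the force, the opening and the grip force at its end, in the units of the state.
- readout.read_state(): the state, without advancing time (a new reading comes with each control period).
- optics.get_image(name): name is "scene" or "top"; returns a dict with "color" (400x640x3 uint8, red, green, blue), "camera_matrix" (3x3 intrinsics, pixels), "rvec" (rotation vector, rad) and "tvec" (3), from world to camera coordinates, as OpenCV has them. Camera axes: x right, y down, z forward; pixel columns grow to the right and rows downward; lengths in m; the calibration is good to about 2 mm. A picture is of the moment at which its call begins. There is no depth.
- job_done(): hands the job in; it is judged then, once.
Trained networks look in a picture, given as the dict that the camera call returned (one of the last four; its "shot" number tells which), for a name from the list of things; names that differ only in an ending like _2 or _b are one class to them, and where a whole thing is asked for, a point or a joint stands for the part that bears it (a point fixed in the world has none). Each returns a list of dicts, best first, with "score" (0 to 1); they miss things now and then, are a little off and sometimes report something else, mostly with a low value. They report only what shows in the picture. A call takes as long as a camera call. They do not tell look-alikes from the thing itself.
- optics.silhouettes(thing, picture): "pixels" (400x640 bool, what is visible of it).
- optics.spot_point(thing, picture): "xyz" ([x, y, z] in m, in the coordinates of the camera as it stood for that picture, good to about 4 mm: a listed point, or the origin of a listed thing).
The state is a dict: "clock": time; "joint_positions": joint angles; "qvel": joint speeds; "joint_torque": joint torques, N m; "ee_pos": TCP position; "tcp_rot": TCP orientation; "wrist_force": force on the tool from outside, world axes, zero at the start; "moment": the same for the moment, N m; "finger_gap": finger opening in m; "finger_force": force on a finger pad.
Only numpy, scipy, OpenCV 4.12 (cv2) and the standard library are available. Lean on these libraries where they do the work, as an engineer would, in place of code of your own. Each camera call takes 0.05 s, during which the arm holds its last target. There are 200 camera calls.

### The job

Fit the fresh, blue-capped filter to the quick coupler on top of the desoldering station: first push the red sleeve all the way back (down) until it stays there by itself, then press the filter's brass plug straight down into the coupler, gently, until it clicks and the sleeve springs fully forward again, and let go. The coupler is clamped a little off its nominal place, so find it by sight or touch; leave the used filter, the spool and the screwdriver where they are.

Things in the scene. Friction and masses are not known exactly. Their poses are not given: they have to be found in the camera images.
- station: the desoldering station, a fixed grey box 170 x 140 x 45 mm (x, y, z); origin at the centre of its underside, z up. The coupler stands on its roof.
- port (a point): nominal foot of the coupler: middle of the station's roof, 45 mm above the bench, axes as the station's. The coupler is clamped in an oversize hole: upright, but up to 8 mm off in the station's x and in its y and up to 4 mm higher or lower. That is not measured; mouth and flange share the error. Filter pushed on coupler with over 40 N, down or sideways, damages them.
- mouth (a point): nominal centre of the coupler's steel mouth, 52 mm above port, 29 mm wide outside. A smooth 45 degree funnel narrows from 24 mm wide at the mouth to a smooth bore 19 mm wide at 49.5 mm above the foot. The filter's shoulder stops hard on the mouth when its origin is 20.5 mm above the foot.
- flange (a point): nominal centre of the sleeve flange's top when forward, 27 mm above port. The red sleeve is 36 mm in diameter from there up to 50 mm above the foot; its flange is 58 mm in diameter, 5 mm thick. All of it slides down together.
- sleeve (a joint): how far the sleeve is pushed back (down), m: 0 forward, 0.012 hard stop; spring 4 N at 0 to 10 N at the stop. It opens (back) or closes (forward, to 9 mm between them) four jaws in the bore, 30 to 35 mm above the foot. Pushed beyond 0.0105 it latches and then rests at about 0.009; it springs to 0 when the plug locks.
- valve (a joint): height of the brass disc in the bore, m: about 0 at the start, under the closed jaws; it pops up to 0.0076 (its top 37 mm above the foot) when the sleeve is back, and so holds sleeve and jaws back. The plug pushes it down against 3 to 7 N of spring and a few N of rubbing; once the filter's origin is below 23 mm above the foot the jaws snap into its groove.
- filter: the fresh filter, loose, upright, 85 mm tall, 80 g: white body, bright blue cap, both 30 mm in diameter, from the flat shoulder at 31.5 mm to 85 mm above the origin. Below is the brass plug; origin at the centre of its nose's end face, z up along the axis. It starts in either well of the rack, shoulder on the rack's top (40 mm). Locked, it rests with the origin 23 mm above the foot.
- plug (a point): middle of the filter's plug, on its axis 11 mm above the filter's origin. The nose is 13 mm in diameter at its end, 17 mm from 3 to 7 mm; the groove is 8 mm in diameter from 7 to 15 mm; then 17 mm in diameter up to the shoulder at 31.5 mm.
- used_filter: the used filter, the same shape with a grey cap and dark brown body, in the rack's other well; leave it there.
- rack: fixed wooden block 70 x 150 x 40 mm (x, y, z); origin at the centre of its underside; two wells 23 mm wide, 40 mm either side of the origin along its y, 36 mm deep.
- spool: loose copper-coloured spool, 60 mm in diameter, 40 mm tall, standing; origin at the centre of its underside. Leave it.
- screwdriver: loose screwdriver 170 mm long lying on the bench; leave it.
Things that resemble listed ones, but are neither listed nor needed, are in the scene too. Leave any orange or turquoise look-alike of the filter alone.

How it is judged:
By the outcome, as a careful person would: the job done as asked, in the order asked, and still so for the second after the job is handed in, with the robot touching nothing.
It also fails if it takes over 67 s, if anything falls off the work surface, if the arm or the gripper's body presses on something with over 40 N, if the wrist force passes 120 N, or if a joint passes its speed limit or range.

## Working session

There is one attempt and no reset: what is moved stays moved. The work goes in short steps, Python scripts to look and compute and a shell command to move; the robot and the scene stay as the last step left them, time stands still between calls to the robot, and variables do not carry over. Pictures are saved under pics/ and viewed, at most 10 in all, crops included, and the job is handed in when it is done.

```bash
mkdir -p pics; ls
cat > h.py <<'E'
import numpy as np, cv2
from rig import readout, optics, arm
def Rt(p): return cv2.Rodrigues(np.array(p["rvec"],float))[0], np.array(p["tvec"],float).ravel()
def w(p,xyz):
    R,t=Rt(p); return R.T@(np.array(xyz)-t)
def pix(p,X):
    R,t=Rt(p); q=np.array(p["camera_matrix"])@(R@np.array(X)+t); return q[:2]/q[2]
def ray(p,uv):
    R,t=Rt(p); d=R.T@np.linalg.inv(np.array(p["camera_matrix"]))@np.array([uv[0],uv[1],1.]); return -R.T@t,d/np.linalg.norm(d)
def onz(p,uv,z):
    c,d=ray(p,uv); return c+d*(z-c[2])/d[2]
def tri(obs):
    A=np.zeros((3,3));b=np.zeros(3)
    for p,uv in obs:
        c,d=ray(p,uv);M=np.eye(3)-np.outer(d,d);A+=M;b+=M@c
    return np.linalg.solve(A,b)
def save(p,n): cv2.imwrite("pics/"+n,p["color"][:,:,::-1])
E
python3 - <<'E'
from h import *
np.set_printoptions(precision=4,suppress=True)
for n in("scene","top"):
    p=optics.get_image(n);save(p,n+"0.png")
    R,t=Rt(p);print(n,"cam",-R.T@t,p["camera_matrix"][0][0], R[2])
    for th in("station","port","mouth","flange","filter","plug","used_filter","rack","spool","screwdriver"):
        for d in optics.spot_point(th,p)[:4]:
            X=w(p,d["xyz"]);print(th,round(d["score"],2),X,pix(p,X).round())
print(readout.read_state())
E
```

```text
pics
scene cam [1.0737 0.5847 0.6166] 385.47323117084886 [-0.47   -0.6844 -0.5574]
station 0.97 [ 0.5485 -0.1361 -0.0023] [331. 202.]
port 0.7 [ 0.5495 -0.139   0.0436] [330. 188.]
mouth 0.67 [ 0.5454 -0.1417  0.097 ] [331. 170.]
mouth 0.52 [0.5417 0.2022 0.0168] [424. 265.]
mouth 0.32 [ 0.5471 -0.1394 -0.0028] [330. 201.]
flange 0.69 [ 0.5501 -0.1428  0.0681] [329. 180.]
filter 0.96 [ 0.4652  0.2282 -0.0048] [454. 265.]
filter 0.95 [0.5398 0.199  0.0088] [423. 267.]
filter 0.94 [0.6252 0.256  0.0031] [414. 303.]
filter 0.89 [0.6288 0.1819 0.0014] [387. 282.]
plug 0.9 [0.5634 0.2815 0.0103] [445. 294.]
plug 0.88 [0.628  0.2571 0.0092] [414. 301.]
plug 0.82 [0.6288 0.1854 0.0123] [389. 279.]
plug 0.81 [0.4621 0.2315 0.0118] [458. 260.]
used_filter 0.74 [0.548  0.1235 0.0077] [396. 250.]
used_filter 0.57 [ 0.5149 -0.4128 -0.0008] [290. 160.]
rack 0.57 [ 0.5429  0.1614 -0.0043] [409. 262.]
spool 0.94 [ 0.7823  0.0557 -0.0032] [296. 278.]
screwdriver 0.6 [ 0.5156 -0.4132 -0.0016] [290. 160.]
screwdriver 0.24 [ 0.5449  0.1602 -0.002 ] [408. 261.]
top cam [ 0.4056 -0.0797  1.2988] 514.8205
[... 657 characters left out ...]
]
spool 0.86 [0.7825 0.0588 0.002 ] [279. 147.]
screwdriver 0.79 [ 0.5062 -0.4058  0.0034] [463. 252.]
screwdriver 0.58 [ 0.5487 -0.1348  0.0701] [356. 232.]
{'clock': 1.1, 'joint_positions': array([ 1.146 ,  0.4675, -0.0116,  1.6027,  0.006 ,  1.0714, -0.0563]), 'qvel': array([-0.0004, -0.0013, -0.0009, -0.0018, -0.0001, -0.0006,  0.0002]), 'joint_torque': array([ -0.    , -52.0423,  -0.0123, -24.4055,  -0.0567,   0.0115,
         0.0001]), 'ee_pos': array([ 0.2422, -0.6032,  0.2146]), 'tcp_rot': array([ 0.    ,  0.9818,  0.1897, -0.    ]), 'wrist_force': array([-0.4722,  0.1801,  0.8328]), 'moment': array([-0.0089, -0.0197,  0.0106]), 'finger_force': 0.0, 'finger_gap': 0.09187878455980301}
```

```bash
python3 -m creep --help 2>&1 | head -20
```

```text
invalid input: not JSON, or not a number
```

View pics/scene0.png

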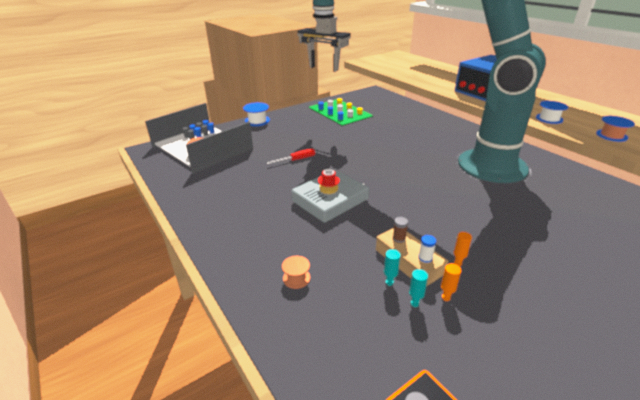

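View pics/top0.png

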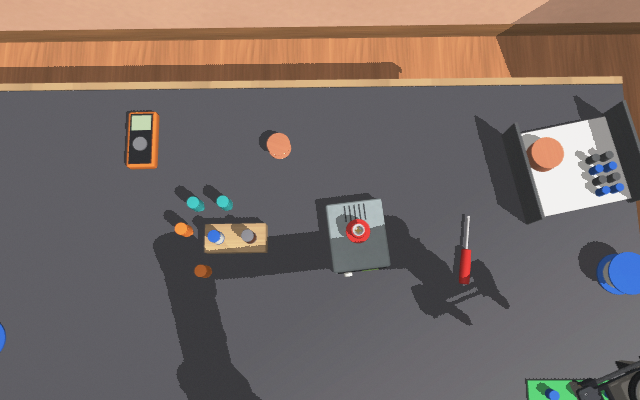

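Candidates for the fresh filter in the scene picture:
- blue cap, white body, in the rack: (428,247)
- used filter, grey and brown: (400,229)
- turquoise: (392,265) and (418,287)
- orange: (452,282) and (463,247)

By the description I choose (428,247). The coupler is at scene (329,183) and top (358,231). Next I make a close crop and fit silhouettes in both views.

```bash
cat > fit.py <<'E'
from h import *
from scipy.optimize import minimize
S=8
def cyl(parts,P,p,m,uv0,F):
    img=np.zeros((F*S,F*S),np.uint8);a=np.linspace(0,2*np.pi,60)
    for r,z0,z1 in parts:
        pts=np.array([pix(p,[P[0]+r*np.cos(t),P[1]+r*np.sin(t),P[2]+z]) for z in(z0,z1) for t in a])
        q=((pts-uv0+.5)*S).astype(np.float32)
        cv2.fillConvexPoly(img,cv2.convexHull(q).round().astype(int),255)
    return cv2.resize(img,(F,F),interpolation=cv2.INTER_AREA)/255.
def fit(parts,views,P0,soft,F=60):
    D=[]
    for p in views:
        uv=pix(p,P0).round().astype(int)-F//2
        c=p["color"][uv[1]:uv[1]+F,uv[0]:uv[0]+F].astype(float);D.append((p,soft(c),uv))
    def cost(P): return sum(((cyl(parts,P,p,m,uv,F)-m)**2).sum() for p,m,uv in D)
    s=np.vstack([P0]+[np.array(P0)+d for d in np.eye(3)*.006])
    r=minimize(cost,P0,method="Nelder-Mead",options=dict(initial_simplex=s,xatol=1e-4,fatol=.01))
    return r.x,r.fun,[m.sum() for _,m,_ in D]
def fillm(m):
    m=m.astype(np.uint8)
    cs,_=cv2.findContours(m,cv2.RETR_EXTERNAL,cv2.CHAIN_APPROX_NONE);c=max(cs,key=cv2.contourArea)
    o=np.zeros_like(m);cv2.drawContours(o,[c],-1,1,-1);return o.astype(float)
def red(c): return fillm((c[...,0]>70)&(c[...,0]>2.2*c[...,1])&(c[...,0]>2*c[...,2]))
def blue(c): return fillm((c[...,2]>60)&(c[...,2]>1.5*c[...,0])&(c[...,2]>1.25*c[...,1]))
def coupler(views,P0): return fit([(.029,-.005,0),(.018,0,.023)],views,P0,red)   # P = flange top
E
python3 - <<'E'
from fit import *
np.set_printoptions(precision=4,suppress=True)
a=optics.get_image("scene");b=optics.get_image("top")
for v in([a,b],[a],[b]): print("flange",coupler(v,[.549,-.140,.072]))
def body(p):
  best=[s for s in optics.silhouettes("filter",p)]
  for s in best:
    ys,xs=np.nonzero(s["pixels"]);print(round(s["score"],2),xs.mean().round(1),ys.mean().round(1),len(xs))
for p in(a,b): body(p)
for p,uv in((a,(428,241)),(b,(214,237))):
  u,v=uv;c=p["color"][v-15:v+15,u-15:u+15].astype(float);m=blue(c);ys,xs=np.nonzero(m);print("blue",xs.mean()+u-15,ys.mean()+v-15,m.sum(),xs.min()+u-15,xs.max()+u-15,ys.min()+v-15,ys.max()+v-15)
A=[cv2.resize(p["color"][v-40:v+40,u-40:u+40,::-1],(390,390),interpolation=cv2.INTER_CUBIC) for p,u,v in((a,428,247),(b,225,235))]
B=[cv2.resize(p["color"][v-20:v+20,u-40:u+40,::-1],(390,195),interpolation=cv2.INTER_CUBIC) for p,u,v in((a,330,183),(b,358,231))]
cv2.imwrite("pics/crop1.png",np.vstack([np.hstack(A),np.hstack(B)]))
# station edges for yaw
for s in optics.silhouettes("station",b)[:1]:
  print(cv2.minAreaRect(np.argwhere(s["pixels"])[:,::-1].astype(np.float32)))
for s in optics.silhouettes("rack",b)[:1]:
  print(cv2.minAreaRect(np.argwhere(s["pixels"])[:,::-1].astype(np.float32)))
E
```

```text
flange (array([ 0.5537, -0.1401,  0.0725]), np.float64(96.46972702806613), [np.float64(214.0), np.float64(452.0)])
flange (array([ 0.5519, -0.1447,  0.07  ]), np.float64(78.54232987312571), [np.float64(214.0)])
flange (array([ 0.5559, -0.1407,  0.0491]), np.float64(6.498285274894272), [np.float64(452.0)])
0.91 391.1 265.6 393
0.89 417.2 287.4 497
0.81 426.1 248.4 346
0.81 461.2 246.7 449
0.57 449.5 281.0 547
0.7 202.5 270.7 187
0.68 215.3 236.5 188
0.68 224.2 202.6 193
0.62 195.2 203.8 203
0.5 183.7 229.4 209
0.37 357.3 236.9 3566
blue 428.2327044025157 240.13836477987422 159.0 421 436 234 246
blue 213.4471544715447 235.609756097561 123.0 207 220 230 242
((357.8077087402344, 237.4615478515625), (74.04873657226562, 57.304046630859375), 82.87498474121094)
((235.50132751464844, 238.0512237548828), (29.451860427856445, 63.645751953125), 88.53119659423828)
```

View pics/crop1.png

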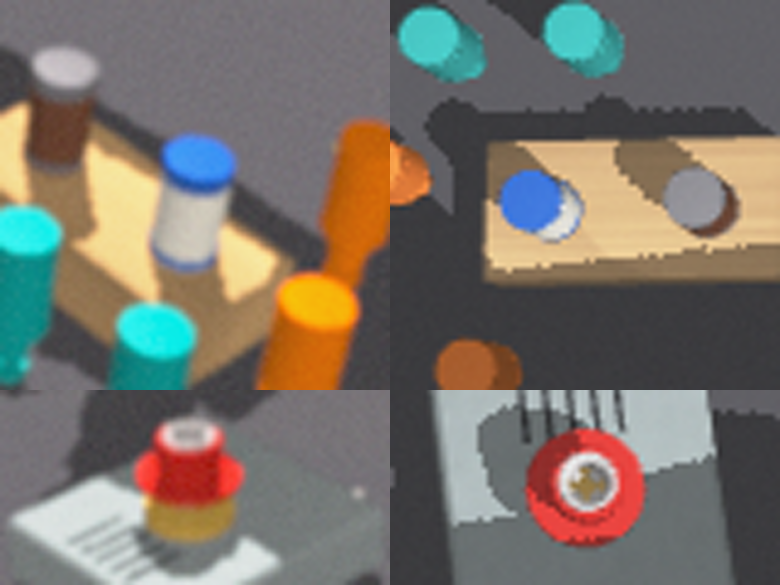

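The crop confirms the choice: a bright blue cap on a white body in the rack, at scene (428,240) and top (213.5,235.6). The coupler mouth is at about scene (328.5,171.5) and top (357.6,229.4). I'll triangulate both more carefully.

```bash
cat > meas.py <<'E'
from fit import *
np.set_printoptions(precision=4,suppress=True)
def redmask(c):
    m=((c[...,0]>60)&(c[...,0]>1.8*c[...,1])&(c[...,0]>1.8*c[...,2])).astype(np.uint8)
    n,l,s,_=cv2.connectedComponentsWithStats(m,connectivity=8); k=1+np.argmax(s[1:,4]); m=l==k
    pts=np.argwhere(m)[:,::-1].astype(np.int32)
    o=np.zeros(m.shape,np.uint8)
    return m.astype(np.uint8),pts
def soft(c):
    m,_=redmask(c); return fillm(cv2.morphologyEx(m,cv2.MORPH_CLOSE,np.ones((5,5),np.uint8)))
def coup(views,P0,F=60):
    return fit([(.029,-.005,0),(.018,0,.023)],views,P0,soft,F)
E
python3 - <<'E'
from meas import *
a=optics.get_image("scene");b=optics.get_image("top")
for v in([a,b],[a]): print("flange",coup(v,[.552,-.142,.070]))
print("mouth tri",tri([(a,(328.4,171.4)),(b,(357.6,229.4))]))
def bl(c): return blue(c)
# cap: fit cap cylinder 85mm top; unknown cap height -> scene/top top-disc; try several
for h in(.015,.018,.02,.022,.025):
  r=fit([(.015,-h,0)],[a,b],[.54,.20,.092],bl,30);print("cap",h,r)
uv=pix(a,[.552,-.142,.07]).round().astype(int)-30
m=soft(a["color"][uv[1]:uv[1]+60,uv[0]:uv[0]+60].astype(float));mod=cyl([(.029,-.005,0),(.018,0,.023)],[.552,-.142,.07],a,m,uv,60)
for r in range(5,50): print(''.join('.mM#'[int(m[r,c])+2*int(mod[r,c]>.5)] for c in range(10,55)))
E
```

```text
flange (array([ 0.5535, -0.1395,  0.0719]), np.float64(85.43151095732411), [np.float64(234.0), np.float64(462.0)])
flange (array([ 0.5534, -0.1419,  0.0712]), np.float64(73.26023836985775), [np.float64(234.0)])
mouth tri [ 0.5535 -0.1389  0.0974]
cap 0.015 (array([0.5416, 0.2014, 0.0953]), np.float64(55.02480584390619), [np.float64(157.0), np.float64(123.0)])
cap 0.018 (array([0.542 , 0.2014, 0.0957]), np.float64(74.59558631295656), [np.float64(157.0), np.float64(123.0)])
cap 0.02 (array([0.542 , 0.2017, 0.0955]), np.float64(87.87381776239909), [np.float64(157.0), np.float64(123.0)])
cap 0.022 (array([0.5416, 0.2011, 0.0955]), np.float64(99.9109265667051), [np.float64(157.0), np.float64(123.0)])
cap 0.025 (array([0.5413, 0.2011, 0.0957]), np.float64(118.9670742022299), [np.float64(157.0), np.float64(123.0)])
.............................................
.............................................
.............................................
.............................................
.............................................
.............................................
....
[... 1089 characters left out ...]
..........
............M##############M.................
..............M##########M...................
...................MMM.......................
.............................................
.............................................
.............................................
.............................................
.............................................
.............................................
.............................................
.............................................
.............................................
.............................................
.............................................
.............................................
```

```bash
cat > go.py <<'E'
import sys
from h import *
from scipy.spatial.transform import Rotation as Ro
def go(*T):
    s=readout.read_state();q=s["tcp_rot"];R=Ro.from_quat([q[1],q[2],q[3],q[0]])
    d=R.inv().apply(np.array(T)-s["ee_pos"])*100
    tilt=R.apply([0,0,1])
    np.set_printoptions(precision=3,suppress=True)
    print("t",s["clock"],"pos",s["ee_pos"]*1000,"toolshift cm",d,"zaxis",tilt,"x",R.apply([1,0,0]),"F",s["wrist_force"],"gap",s["finger_gap"],"ff",s["finger_force"],"j",s["joint_positions"])
go(*map(float,sys.argv[1:4]))
E
python3 -m creep '{"series":[[[3.2,-2.2,0],[0,0,0],4.5],[[3.2,-2.2,0],[0,0,0],4.5],[[3.2,-2.2,0],[0,0,0],4.5],[[3.2,-2.2,0],[0,0,0],4.5],[[3.2,-2.2,0],[0,0,0],4.5],[[3.2,-2.2,0],[0,0,0],4.5],[[3.2,-2.2,0],[0,0,0],4.5],[[3.2,-2.2,0],[0,0,0],4.5],[[3.2,-2.2,0],[0,0,0],4.5],[[3.2,-2.2,0],[0,0,0],4.5],[[3.2,-2.2,0],[0,0,0],4.5],[[3.2,-2.2,0],[0,0,0],4.5]]}'
python3 go.py .5535 -.139 .13
```

```text
clock: 2.5
ee_pos: [0.501, -0.2136, 0.2149]
tcp_rot: [0.0, 0.982, 0.19, 0.0]
wrist_force: [-0.2, -0.4, -0.2]
finger_gap: 0.045
finger_force: 0.0
t 2.5 pos [ 500.96  -213.561  214.917] toolshift cm [ 7.65  -4.969  8.491] zaxis [ 0.001 -0.    -1.   ] x [0.928 0.372 0.   ] F [-0.171 -0.421 -0.238] gap 0.04500881044984024 ff 0.0 j [ 0.52   0.304 -0.216  1.852  0.077  0.993 -0.917]
```

```bash
python3 -m creep '{"series":[[[2.6,-1.7,1],[0,0,0],4.5],[[2.6,-1.7,1],[0,0,0],4.5],[[2.5,-1.6,2],[0,0,0],4.5],[[0,0,2],[0,0,0],4.5],[[0,0,2],[0,0,0],4.5],[[0,0,0],[0,0,0],4.5],[[0,0,0],[0,0,0],4.5]]}' | head -1
python3 go.py .5535 -.139 .075
python3 - <<'E'
from meas import *
a=optics.get_image("scene");b=optics.get_image("top")
C=[cv2.resize(p["color"][v-50:v+30,u-40:u+40,::-1],(390,390),interpolation=cv2.INTER_CUBIC) for p,u,v in((a,330,183),(b,358,231))]
cv2.imwrite("pics/c2.png",np.hstack(C))
E
```

```text
clock: 3.08
t 3.0833 pos [ 552.356 -140.065  133.956] toolshift cm [ 0.157 -0.049  5.895] zaxis [-0.002  0.    -1.   ] x [ 0.928  0.372 -0.002] F [ 0.059 -0.059  0.1  ] gap 0.045113172481692825 ff 0.0 j [ 0.373  0.447 -0.233  1.857  0.133  0.854 -1.114]
```

View pics/c2.png

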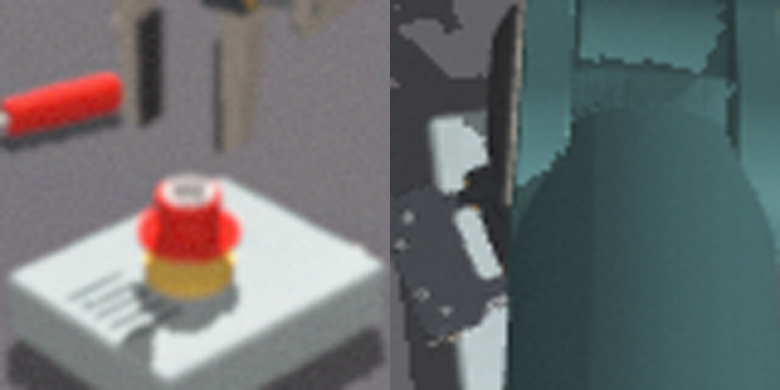

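In the scene crop the two fingertips (148,122) and (232,150) sit centred above the mouth (189,190). I descend around the sleeve.

```bash
python3 -m creep '{"series":[[[0.16,-0.05,0.5],[0,0,0],4.5],[[0,0,1],[0,0,0],4.5],[[0,0,1],[0,0,0],4.5],[[0,0,1],[0,0,0],4.5],[[0,0,1],[0,0,0],4.5],[[0,0,0.5],[0,0,0],4.5],[[0,0,0],[0,0,0],4.5],[[0,0,0],[0,0,0],4.5]]}' | grep force
python3 go.py .5535 -.139 .072
python3 -m creep '{"series":[[[0,0,0.2],[0,0,0],4.5],[[0,0,0.2],[0,0,0],4.5],[[0,0,0.2],[0,0,0],4.5],[[0,0,0],[0,0,0],4.5]]}' | grep force
python3 go.py .5535 -.139 .060
```

```text
wrist_force: [0.0, 0.1, -0.7]
finger_force: 0.0
t 3.85 pos [ 554.052 -138.941   83.995] toolshift cm [-0.052 -0.014  1.2  ] zaxis [-0.001  0.    -1.   ] x [ 0.928  0.373 -0.001] F [ 0.011  0.082 -0.689] gap 0.044888825787854685 ff 0.0 j [ 0.358  0.519 -0.219  1.884  0.157  0.757 -1.136]
wrist_force: [-0.7, 0.4, -0.3]
finger_force: 0.0
t 4.1833 pos [ 554.191 -139.034   78.424] toolshift cm [-0.063 -0.029  1.842] zaxis [-0. -0. -1.] x [ 0.928  0.373 -0.   ] F [-0.721  0.406 -0.265] gap 0.044910662042560376 ff 0.0 j [ 0.357  0.527 -0.217  1.887  0.16   0.745 -1.139]
```

Continue in 1–2 mm steps, watching the force.

```bash
python3 -m creep '{"series":[[[0,0,0.2],[0,0,0],4.5],[[0,0,0.2],[0,0,0],4.5],[[0,0,0],[0,0,0],4.5]]}' | egrep 'ee_pos|wrist'
python3 -m creep '{"series":[[[0,0,0.2],[0,0,0],4.5],[[0,0,0.1],[0,0,0],4.5],[[0,0,0],[0,0,0],4.5]]}' | egrep 'ee_pos|wrist'
python3 -m creep '{"series":[[[0,0,0.2],[0,0,0],4.5],[[0,0,0.1],[0,0,0],4.5],[[0,0,0],[0,0,0],4.5]]}' | egrep 'ee_pos|wrist'
python3 -m creep '{"series":[[[0,0,0.2],[0,0,0],4.5],[[0,0,0.1],[0,0,0],4.5],[[0,0,0],[0,0,0],4.5]]}' | egrep 'ee_pos|wrist'
```

```text
ee_pos: [0.5542, -0.139, 0.0743]
wrist_force: [-0.1, -0.1, -0.4]
ee_pos: [0.5544, -0.139, 0.0718]
wrist_force: [-1.4, 0.2, 4.2]
ee_pos: [0.5544, -0.139, 0.0689]
wrist_force: [-0.7, 0.1, 5.6]
ee_pos: [0.5544, -0.1391, 0.0661]
wrist_force: [-2.3, 0.5, 7.7]
```

```bash
python3 -m creep '{"series":[[[0,0,0.2],[0,0,0],4.5],[[0,0,0.1],[0,0,0],4.5],[[0,0,0],[0,0,0],4.5]]}' | egrep 'ee_pos|wrist'
python3 -m creep '{"series":[[[0,0,0.1],[0,0,0],4.5],[[0,0,0],[0,0,0],4.5],[[0,0,0],[0,0,0],4.5]]}' | egrep 'ee_pos|wrist'
python3 -m creep '{"series":[[[0,0,0.1],[0,0,0],4.5],[[0,0,0],[0,0,0],4.5],[[0,0,0],[0,0,0],4.5]]}' | egrep 'ee_pos|wrist'
```

```text
ee_pos: [0.5544, -0.139, 0.0632]
wrist_force: [-2.5, 0.2, 7.8]
ee_pos: [0.5544, -0.1391, 0.0624]
wrist_force: [-2.9, 0.1, 9.2]
ee_pos: [0.5545, -0.1391, 0.0621]
wrist_force: [-4.0, 0.8, 13.5]
```

```bash
python3 -m creep '{"series":[[[0,0,0.05],[0,0,0],4.5],[[0,0,0.05],[0,0,0],4.5],[[0,0,0],[0,0,0],4.5],[[0,0,0],[0,0,0],4.5]]}' | egrep 'ee_pos|wrist'
```

```text
ee_pos: [0.5545, -0.1391, 0.0621]
wrist_force: [-6.6, 2.0, 21.0]
```

```bash
python3 -m creep '{"series":[[[0,0,-0.3],[0,0,0],4.5],[[0,0,-0.5],[0,0,0],4.5],[[0,0,-1],[0,0,0],4.5],[[0,0,-2],[0,0,0],4.5],[[0,0,-3],[0,0,0],4.5],[[0,0,-3],[0,0,0],5.5],[[0,0,0],[0,0,0],5.5]]}' | egrep 'ee_pos|wrist'
python3 go.py .5416 .2014 .15
```

```text
ee_pos: [0.558, -0.1395, 0.1635]
wrist_force: [1.0, -0.2, -0.3]
t 6.85 pos [ 557.987 -139.548  163.498] toolshift cm [ 11.172 -32.258   1.259] zaxis [ 0.01  -0.002 -1.   ] x [0.928 0.373 0.008] F [ 1.032 -0.19  -0.291] gap 0.05466253105233973 ff 0.0 j [ 0.377  0.412 -0.24   1.832  0.123  0.902 -1.108]
```

```bash
python3 -m creep '{"series":[[[1.1,-3.2,0],[0,0,0],5.5],[[1.1,-3.2,0],[0,0,0],5.5],[[1.1,-3.2,0],[0,0,0],5.5],[[1.1,-3.2,0],[0,0,0],5.5],[[1.1,-3.2,0],[0,0,0],5.5],[[1.1,-3.2,0],[0,0,0],5.5],[[1.1,-3.2,0],[0,0,0],5.5],[[1.1,-3.2,0],[0,0,0],5.5],[[1.1,-3.2,0],[0,0,0],5.5],[[1.1,-3.2,0],[0,0,0],5.5],[[0,0,0],[0,0,0],5.5],[[0,0,0],[0,0,0],5.5]]}' | egrep 'ee_pos|wrist'
python3 go.py .5416 .2014 .14
python3 - <<'E'
from meas import *
a=optics.get_image("scene");b=optics.get_image("top")
for v in([a,b],[a],[b]): print("flange",fit([(.029,-.005,0),(.018,0,.023)],v,[.552,-.140,.064],soft,60))
C=[cv2.resize(p["color"][v-40:v+40,u-40:u+40,::-1],(390,390),interpolation=cv2.INTER_CUBIC) for p,u,v in((a,330,183),(b,358,231),(a,425,230),(b,215,235))]
cv2.imwrite("pics/c3.png",np.hstack(C)[:, :780]); cv2.imwrite("pics/c3.png",cv2.resize(np.vstack([np.hstack(C[:2]),np.hstack(C[2:])]),(600,600)))
E
```

```text
ee_pos: [0.5363, 0.2015, 0.1573]
wrist_force: [0.5, 0.5, -0.3]
t 7.85 pos [536.325 201.456 157.324] toolshift cm [0.487 0.206 1.732] zaxis [-0.001  0.001 -1.   ] x [ 0.926  0.377 -0.   ] F [ 0.496  0.459 -0.318] gap 0.05518563137097715 ff 0.0 j [-0.15   0.434 -0.339  1.829  0.177  0.909 -1.754]
flange (array([ 0.5533, -0.1398,  0.0623]), np.float64(75.72552095347945), [np.float64(215.0), np.float64(454.0)])
flange (array([ 0.5093, -0.2031,  0.0136]), np.float64(44.412256824298346), [np.float64(215.0)])
flange (array([ 0.5529, -0.1391,  0.0658]), np.float64(7.242552864282968), [np.float64(454.0)])
```

View pics/c3.png

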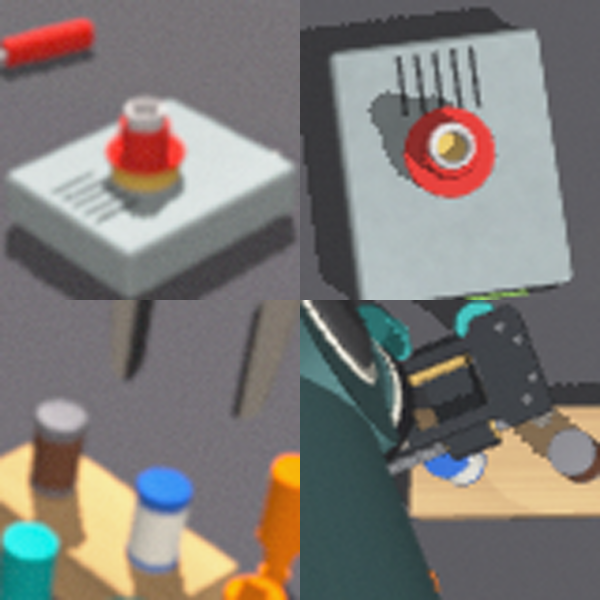

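The sleeve stays back: the steel mouth stands proud, brass shows in the bore, and the flange measures about 10 mm lower. The fingers are about 5 mm short of the filter in x. I correct that and descend.

```bash
python3 - <<'E'
from h import *
p=optics.get_image("scene");s=readout.read_state();print("TCP pix",pix(p,s["ee_pos"]), "seen mid (435,215.6)")
E
python3 -m creep '{"series":[[[0.49,0.2,0],[0,0,0],5.5],[[0,0,1],[0,0,0],5.5],[[0,0,1],[0,0,0],5.5],[[0,0,1],[0,0,0],5.5],[[0,0,1],[0,0,0],5.5],[[0,0,0],[0,0,0],5.5],[[0,0,0],[0,0,0],5.5]]}' | egrep 'ee_pos|wrist'
python3 go.py .5416 .2014 .05
```

```text
TCP pix [433.06538458 211.85686095] seen mid (435,215.6)
ee_pos: [0.5417, 0.1987, 0.1164]
wrist_force: [0.4, -0.1, 0.5]
t 8.5833 pos [541.72  198.656 116.353] toolshift cm [ 0.106 -0.258  6.635] zaxis [-0.002 -0.001 -1.   ] x [ 0.928  0.373 -0.002] F [ 0.45  -0.122  0.549] gap 0.05509259740914407 ff 0.0 j [-0.159  0.494 -0.322  1.846  0.203  0.836 -1.771]
```

```bash
python3 -m creep '{"series":[[[0.1,-0.26,0.5],[0,0,0],5.5],[[0,0,1],[0,0,0],5.5],[[0,0,1],[0,0,0],5.5],[[0,0,1],[0,0,0],5.5],[[0,0,1],[0,0,0],5.5],[[0,0,1],[0,0,0],5.5],[[0,0,1],[0,0,0],5.5],[[0,0,0],[0,0,0],5.5],[[0,0,0],[0,0,0],5.5],[[0,0,0],[0,0,0],5.5]]}' | egrep 'ee_pos|wrist'
python3 go.py .5416 .2014 .05
```

```text
ee_pos: [0.5426, 0.2018, 0.0527]
wrist_force: [-0.1, -0.2, -0.0]
t 9.4167 pos [542.624 201.834  52.679] toolshift cm [-0.111  0.002  0.268] zaxis [ 0.  0. -1.] x [0.928 0.373 0.   ] F [-0.095 -0.168 -0.   ] gap 0.05495366392496735 ff 0.0 j [-0.188  0.586 -0.292  1.874  0.245  0.716 -1.81 ]
```

Run:
```python
from meas import *
a=optics.get_image("scene");u,v=425,240
cv2.imwrite("pics/c4.png",cv2.resize(a["color"][v-40:v+40,u-40:u+40,::-1],(500,500),interpolation=cv2.INTER_CUBIC))
```

```text
(no output)
```

View pics/c4.png

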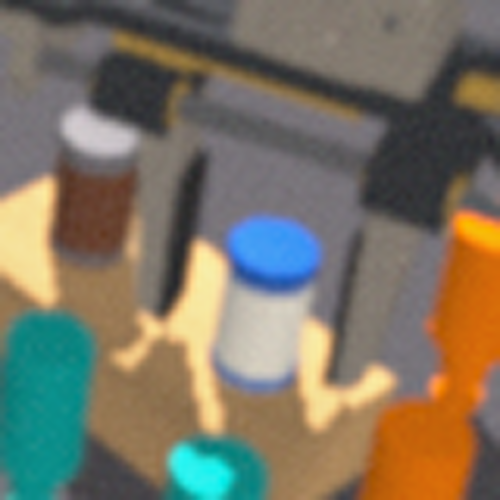

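The filter (cap at crop (272,250)) is centred between the fingers and clear of the neighbours. Now I close the fingers.

```bash
python3 -m creep '{"series":[[[-0.1,0,0.2],[0,0,0],5.5],[[0,0,0],[0,0,0],4.2],[[0,0,0],[0,0,0],3.6],[[0,0,0],[0,0,0],3.2],[[0,0,0],[0,0,0],2.5],[[0,0,0],[0,0,0],2.5],[[0,0,0],[0,0,0],2.5],[[0,0,0],[0,0,0],2.5],[[0,0,0],[0,0,0],2.5]]}' | egrep 'ee_pos|wrist|fing'
python3 -m creep '{"series":[[[0,0,-0.3],[0,0,0],2.5],[[0,0,-0.7],[0,0,0],2.5],[[0,0,-1],[0,0,0],2.5],[[0,0,-2],[0,0,0],2.5],[[0,0,-2],[0,0,0],2.5],[[0,0,-2],[0,0,0],2.5],[[0,0,-2],[0,0,0],2.5],[[0,0,-2],[0,0,0],2.5],[[0,0,-1],[0,0,0],2.5],[[0,0,0],[0,0,0],2.5],[[0,0,0],[0,0,0],2.5]]}' | egrep 'ee_pos|wrist|fing'
python3 go.py .5533 -.1395 .18
```

```text
ee_pos: [0.5416, 0.2014, 0.0508]
wrist_force: [-0.5, 0.1, 2.1]
finger_gap: 0.0294
finger_force: 30.0
ee_pos: [0.5415, 0.2012, 0.1809]
wrist_force: [-0.7, -0.3, -0.7]
finger_gap: 0.0296
finger_force: 30.0
t 11.1333 pos [541.516 201.166 180.864] toolshift cm [-11.592  32.055   0.087] zaxis [ 0.001  0.    -1.   ] x [0.928 0.372 0.001] F [-0.728 -0.305 -0.663] gap 0.029597831407861888 ff 29.99982476234436 j [-0.143  0.413 -0.343  1.799  0.166  0.958 -1.745]
```

```bash
python3 -m creep '{"series":[[[-1.15,3.2,0],[0,0,0],2.5],[[-1.15,3.2,0],[0,0,0],2.5],[[-1.15,3.2,0],[0,0,0],2.5],[[-1.15,3.2,0],[0,0,0],2.5],[[-1.15,3.2,0],[0,0,0],2.5],[[-1.15,3.2,0],[0,0,0],2.5],[[-1.15,3.2,0],[0,0,0],2.5],[[-1.15,3.2,0],[0,0,0],2.5],[[-1.15,3.2,0],[0,0,0],2.5],[[-1.15,3.2,0],[0,0,0],2.5],[[0,0,0],[0,0,0],2.5],[[0,0,0],[0,0,0],2.5]]}' | egrep 'ee_pos|wrist|fing'
python3 -m creep '{"series":[[[0,0,1],[0,0,0],2.5],[[0,0,1],[0,0,0],2.5],[[0,0,0],[0,0,0],2.5],[[0,0,0],[0,0,0],2.5]]}' | egrep 'ee_pos|wrist|fing'
python3 go.py .5533 -.1395 .16
python3 - <<'E'
from meas import *
a=optics.get_image("scene");b=optics.get_image("top");s=readout.read_state()
for n,p in(("s",a),("t",b)):
  for th in("filter","plug","mouth"):
    for d in optics.spot_point(th,p)[:6]:
      X=w(p,d["xyz"])
      if np.hypot(X[0]-.553,X[1]+.14)<.05: print(n,th,round(d["score"],2),X,pix(p,X).round(1))
u,v=330,165
cv2.imwrite("pics/c5.png",cv2.resize(a["color"][v-40:v+40,u-40:u+40,::-1],(600,600),interpolation=cv2.INTER_CUBIC))
np.save("a5.npy",a["color"])
E
```

```text
ee_pos: [0.5526, -0.1409, 0.1787]
wrist_force: [0.6, 0.7, -1.2]
finger_gap: 0.0291
finger_force: 30.0
ee_pos: [0.5532, -0.1369, 0.1591]
wrist_force: [-0.1, 0.1, -1.9]
finger_gap: 0.0292
finger_force: 30.0
t 12.4667 pos [ 553.166 -136.886  159.11 ] toolshift cm [-0.086  0.247 -0.089] zaxis [-0.003  0.001 -1.   ] x [ 0.927  0.375 -0.002] F [-0.086  0.099 -1.876] gap 0.029205279519534284 ff 29.9998527020216 j [ 0.366  0.415 -0.229  1.838  0.116  0.904 -1.103]
s filter 0.72 [ 0.5499 -0.1393  0.117 ] [329.8 164.6]
s plug 0.81 [ 0.5568 -0.1387  0.1266] [327.8 162.2]
s mouth 0.83 [ 0.5485 -0.1384  0.0965] [330.4 171.3]
s mouth 0.18 [ 0.5499 -0.1427  0.067 ] [329.  180.2]
```

View pics/c5.png

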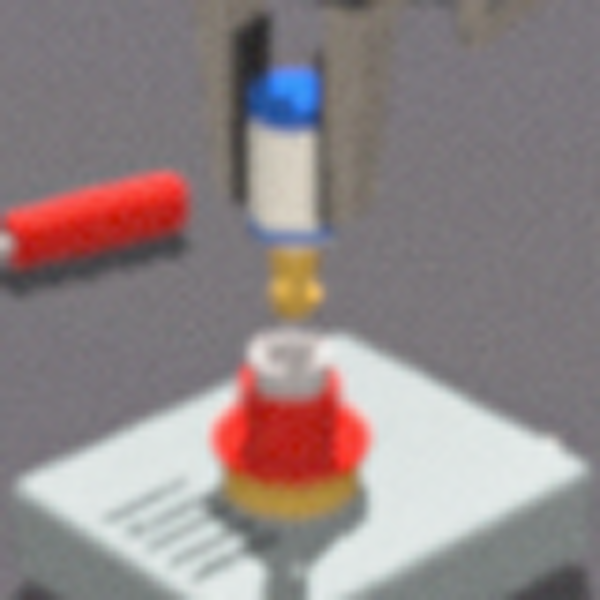

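The plug nose is at crop (296,300), about 1–2 mm right of the mouth centre (291,352), which matches the leftover 2.5 mm TCP error. I correct that and measure again.

```bash
python3 -m creep '{"series":[[[-0.1,0.25,0.4],[0,0,0],2.5],[[0,0,0],[0,0,0],2.5],[[0,0,0],[0,0,0],2.5],[[0,0,0],[0,0,0],2.5],[[0,0,0],[0,0,0],2.5]]}' | egrep 'wrist|fing'
python3 go.py .5533 -.1395 .1415
cat > cmp.py <<'E'
from meas import *
a=optics.get_image("scene");s=readout.read_state();P=s["ee_pos"]
c=a["color"].astype(float)
print("vertical dir du over 60mm", pix(a,P)-pix(a,P-[0,0,.06]))
o=P-[0,0,.0423]
print("pred nose",pix(a,o),"shoulder",pix(a,o+[0,0,.0315]),"pred mouth",pix(a,[.5533,-.1395,.0991]))
br=(c[...,0]>110)&(c[...,0]>1.4*c[...,2])&(c[...,1]>.55*c[...,0])&(c[...,1]<.95*c[...,0])
wh=(c.min(2)>120)&(c.max(2)-c.min(2)<45)
rd=(c[...,0]>60)&(c[...,0]>1.8*c[...,1])
for v in range(145,192):
    f=lambda m:(lambda x:(f"{x.min()}-{x.max()}" if len(x) else "-"))(np.nonzero(m[v,312:350])[0]+312)
    print(v,"brass",f(br),"white",f(wh),"red",f(rd))
E
python3 cmp.py
```

```text
wrist_force: [0.2, -0.1, -0.5]
finger_gap: 0.0296
finger_force: 30.0
t 13.2833 pos [ 553.963 -141.2    156.532] toolshift cm [ 0.002 -0.182  1.503] zaxis [-0.  0. -1.] x [ 0.928  0.372 -0.   ] F [ 0.213 -0.115 -0.497] gap 0.02957912848731516 ff 29.999858513474464 j [ 0.371  0.419 -0.227  1.838  0.117  0.897 -1.1  ]
vertical dir du over 60mm [ -0.006 -20.077]
pred nose [328.0971 165.6579] shoulder [328.0939 155.0795] pred mouth [328.6839 170.8045]
145 brass - white 322-343 red -
146 brass - white 322-330 red -
147 brass - white 322-342 red -
148 brass - white 322-346 red 312-313
149 brass - white 322-347 red 312-314
150 brass 315-315 white 317-343 red 312-314
151 brass 315-315 white 317-349 red 312-314
152 brass 315-315 white 318-348 red 312-314
153 brass 315-315 white 317-341 red 312-314
154 brass - white 322-344 red 312-314
155 brass - white 316-348 red 312-313
156 brass - white 320-345 red -
157 brass - white 316-346 red -
158 brass - white 317-347 red -
159 brass 325-330 white 340-340 red -
160 brass 325-330 white 316-348 red -
161 brass 325-330 white 313-349 red -
162 brass 325-3
[... 478 characters left out ...]
49 red 322-334
176 brass 324-324 white 317-349 red 322-334
177 brass 325-332 white 315-349 red 322-334
178 brass 321-335 white 312-349 red 322-334
179 brass 320-336 white 312-349 red 321-335
180 brass 319-337 white 312-349 red 320-337
181 brass 338-338 white 312-349 red 319-337
182 brass 318-318 white 312-349 red 319-338
183 brass 318-339 white 312-349 red 319-338
184 brass 318-318 white 312-349 red 319-338
185 brass - white 312-349 red 319-338
186 brass 319-319 white 312-349 red 320-337
187 brass 320-337 white 312-349 red 321-336
188 brass 320-337 white 312-349 red 322-335
189 brass 320-337 white 312-349 red 325-331
190 brass 320-337 white 312-349 red -
191 brass 320-336 white 312-349 red -
```

```bash
python3 -m creep '{"series":[[[0,-0.17,0.4],[0,0,0],2.5],[[0,0,0.4],[0,0,0],2.5],[[0,0,0.3],[0,0,0],2.5],[[0,0,0],[0,0,0],2.5],[[0,0,0],[0,0,0],2.5],[[0,0,0],[0,0,0],2.5],[[0,0,0],[0,0,0],2.5]]}' | egrep 'wrist|fing'
python3 go.py .5533 -.1395 .1353
python3 cmp.py | egrep 'pred|^1(5[6-9]|6.|7[7-9]|8.)'
```

```text
wrist_force: [-0.1, 0.4, -0.7]
finger_gap: 0.0294
finger_force: 30.0
t 13.9167 pos [ 553.474 -139.628  145.681] toolshift cm [-0.012 -0.019  1.038] zaxis [ 0. -0. -1.] x [0.928 0.373 0.   ] F [-0.124  0.363 -0.748] gap 0.029426515226615473 ff 29.999804869294167 j [ 0.367  0.431 -0.225  1.849  0.122  0.874 -1.106]
pred nose [328.6036 169.3994] shoulder [328.6092 158.9419] pred mouth [328.6839 170.8045]
156 brass - white 317-349 red -
157 brass - white 318-349 red -
158 brass - white 322-349 red -
159 brass - white 318-349 red -
160 brass - white 325-348 red -
161 brass - white 312-342 red -
162 brass - white 314-343 red -
163 brass 325-331 white 313-347 red -
164 brass 325-331 white 313-339 red -
165 brass 325-331 white 316-349 red -
166 brass 325-331 white 315-348 red -
167 brass 325-331 white 314-345 red -
168 brass 325-331 white 315-347 red -
169 brass 325-331 white 319-349 red -
177 brass 325-332 white 315-349 red 322-334
178 brass 321-335 white 312-349 red 322-334
179 brass 320-336 white 312-349 red 321-335
180 brass 319-337 white 312-349 red 320-337
181 brass 338-338 white 312-349 red 319-337
182 brass 318-318 white 312-349 red 319-338
183 brass 318-339 white 312-349 red 319-338
184 brass 318-318 white 312-349 red 319-338
185 brass - white 312-349 red 319-338
186 brass 319-319 white 312-349 red 320-337
187 brass 337-337 white 312-349 red 320-336
188 brass 320-337 white 312-349 red 322-335
189 brass 320-337 white 312-349 red 325-332
```

Nose centre is u≈328 and coupler centre u≈328.4, so they are aligned. I descend in 2 mm steps, checking force.

```bash
for i in 1; do
python3 -m creep '{"series":[[[0,0,0.2],[0,0,0],2.5],[[0,0,0.2],[0,0,0],2.5],[[0,0,0.1],[0,0,0],2.5],[[0,0,0],[0,0,0],2.5]]}' | egrep 'ee_pos|wrist'
done
python3 -m creep '{"series":[[[0,0,0.15],[0,0,0],2.5],[[0,0,0.1],[0,0,0],2.5],[[0,0,0],[0,0,0],2.5],[[0,0,0],[0,0,0],2.5]]}' | egrep 'ee_pos|wrist'
python3 -m creep '{"series":[[[0,0,0.1],[0,0,0],2.5],[[0,0,0.1],[0,0,0],2.5],[[0,0,0],[0,0,0],2.5],[[0,0,0],[0,0,0],2.5]]}' | egrep 'ee_pos|wrist|moment'
python3 go.py .5533 -.1395 .1353
```

```text
ee_pos: [0.5531, -0.1396, 0.1402]
wrist_force: [0.3, 0.4, -0.4]
ee_pos: [0.5533, -0.1396, 0.138]
wrist_force: [0.5, 0.2, -1.4]
ee_pos: [0.5533, -0.1396, 0.136]
wrist_force: [0.6, -0.9, -1.4]
t 14.9667 pos [ 553.288 -139.629  135.994] toolshift cm [ 0.006 -0.012  0.069] zaxis [-0. -0. -1.] x [ 0.928  0.373 -0.   ] F [ 0.623 -0.94  -1.432] gap 0.02943945889739806 ff 29.999768435955048 j [ 0.365  0.444 -0.223  1.856  0.126  0.856 -1.109]
```

```bash
python3 -m creep '{"series":[[[0,0,0.1],[0,0,0],2.5],[[0,0,0.1],[0,0,0],2.5],[[0,0,0],[0,0,0],2.5]]}' | egrep 'ee_pos|wrist'
python3 -m creep '{"series":[[[0,0,0.1],[0,0,0],2.5],[[0,0,0.1],[0,0,0],2.5],[[0,0,0],[0,0,0],2.5]]}' | egrep 'ee_pos|wrist'
python3 -m creep '{"series":[[[0,0,0.1],[0,0,0],2.5],[[0,0,0.1],[0,0,0],2.5],[[0,0,0],[0,0,0],2.5]]}' | egrep 'ee_pos|wrist'
python3 go.py .5533 -.1395 .1353
```

```text
ee_pos: [0.5532, -0.1396, 0.1338]
wrist_force: [-0.2, -0.1, -1.2]
ee_pos: [0.5532, -0.1396, 0.1318]
wrist_force: [-0.7, -0.6, -0.9]
ee_pos: [0.5532, -0.1396, 0.1299]
wrist_force: [0.9, -0.8, -1.0]
t 15.7167 pos [ 553.21  -139.635  129.851] toolshift cm [ 0.013 -0.009 -0.545] zaxis [-0. -0. -1.] x [ 0.928  0.373 -0.   ] F [ 0.947 -0.794 -0.954] gap 0.028968955122961423 ff 29.99982789158821 j [ 0.363  0.452 -0.222  1.86   0.129  0.844 -1.112]
```

The plug is inside the bore with almost no side force, so I continue.

```bash
python3 -m creep '{"series":[[[0,0,0.1],[0,0,0],2.5],[[0,0,0.1],[0,0,0],2.5],[[0,0,0],[0,0,0],2.5]]}' | egrep 'ee_pos|wrist'
python3 -m creep '{"series":[[[0,0,0.1],[0,0,0],2.5],[[0,0,0.1],[0,0,0],2.5],[[0,0,0],[0,0,0],2.5]]}' | egrep 'ee_pos|wrist'
python3 -m creep '{"series":[[[0,0,0.1],[0,0,0],2.5],[[0,0,0.1],[0,0,0],2.5],[[0,0,0],[0,0,0],2.5]]}' | egrep 'ee_pos|wrist'
python3 -m creep '{"series":[[[0,0,0.1],[0,0,0],2.5],[[0,0,0.1],[0,0,0],2.5],[[0,0,0],[0,0,0],2.5]]}' | egrep 'ee_pos|wrist'
python3 go.py .5533 -.1395 .1124
```

```text
ee_pos: [0.5532, -0.1396, 0.1278]
wrist_force: [-0.1, 0.7, -1.8]
ee_pos: [0.5534, -0.1396, 0.1261]
wrist_force: [-0.3, 0.4, -1.4]
ee_pos: [0.5535, -0.1396, 0.1243]
wrist_force: [-1.2, 0.2, 2.5]
ee_pos: [0.5535, -0.1397, 0.1221]
wrist_force: [-0.8, 0.1, 2.1]
t 16.7167 pos [ 553.526 -139.665  122.053] toolshift cm [-0.015 -0.024  0.965] zaxis [ 0. -0. -1.] x [0.928 0.373 0.   ] F [-0.833  0.053  2.133] gap 0.029478696313259063 ff 30.000525936484337 j [ 0.362  0.463 -0.22   1.865  0.133  0.828 -1.115]
```

```bash
python3 -m creep '{"series":[[[0,0,0.1],[0,0,0],2.5],[[0,0,0.1],[0,0,0],2.5],[[0,0,0],[0,0,0],2.5]]}' | egrep 'ee_pos|wrist'
python3 -m creep '{"series":[[[0,0,0.1],[0,0,0],2.5],[[0,0,0.1],[0,0,0],2.5],[[0,0,0],[0,0,0],2.5]]}' | egrep 'ee_pos|wrist'
python3 -m creep '{"series":[[[0,0,0.1],[0,0,0],2.5],[[0,0,0.1],[0,0,0],2.5],[[0,0,0],[0,0,0],2.5]]}' | egrep 'ee_pos|wrist'
python3 -m creep '{"series":[[[0,0,0.1],[0,0,0],2.5],[[0,0,0.05],[0,0,0],2.5],[[0,0,0],[0,0,0],2.5]]}' | egrep 'ee_pos|wrist'
python3 go.py .5533 -.1395 .1124
```

```text
ee_pos: [0.5535, -0.1396, 0.1199]
wrist_force: [-0.5, -0.1, 3.8]
ee_pos: [0.5531, -0.1393, 0.1178]
wrist_force: [-1.7, 0.9, 3.7]
ee_pos: [0.5531, -0.1393, 0.116]
wrist_force: [-1.9, 1.0, 4.0]
ee_pos: [0.5531, -0.1393, 0.1146]
wrist_force: [-2.1, 0.4, 5.4]
t 17.7167 pos [ 553.118 -139.311  114.62 ] toolshift cm [0.01  0.024 0.222] zaxis [-0.001  0.    -1.   ] x [ 0.928  0.373 -0.   ] F [-2.064  0.377  5.427] gap 0.029357227902964345 ff 30.002029091119766 j [ 0.36   0.473 -0.218  1.87   0.136  0.814 -1.117]
```

```bash
python3 -m creep '{"series":[[[0,0,0.1],[0,0,0],2.5],[[0,0,0],[0,0,0],2.5],[[0,0,0],[0,0,0],2.5]]}' | egrep 'ee_pos|wrist'
python3 -m creep '{"series":[[[0,0,0.1],[0,0,0],2.5],[[0,0,0],[0,0,0],2.5],[[0,0,0],[0,0,0],2.5]]}' | egrep 'ee_pos|wrist'
python3 -m creep '{"series":[[[0,0,0.05],[0,0,0],2.5],[[0,0,0],[0,0,0],2.5],[[0,0,0],[0,0,0],2.5]]}' | egrep 'ee_pos|wrist'
python3 - <<'E'
from meas import *
a=optics.get_image("scene");c=a["color"].astype(float)
rd=(c[...,0]>60)&(c[...,0]>1.8*c[...,1])&(c[...,0]>2.2*c[...,2])
ys=np.nonzero(rd[165:195,322:335].any(1))[0]+165;print("red rows",ys.min(),ys.max(),"rows at 319:",np.nonzero(rd[165:195,319])[0]+165)
E
```

```text
ee_pos: [0.5531, -0.1393, 0.1135]
wrist_force: [-2.0, 0.6, 4.8]
ee_pos: [0.5532, -0.1395, 0.112]
wrist_force: [0.2, 1.5, -0.5]
ee_pos: [0.5534, -0.1395, 0.112]
wrist_force: [0.2, 1.5, 2.6]
red rows 174 186 rows at 319: [178 179 180 181 182]
```

The force dropped and the red flange rose about 3 px (9 mm), so the filter clicked in. I release it and retreat.

```bash
python3 -m creep '{"series":[[[0,0,0],[0,0,0],3.4],[[0,0,0],[0,0,0],4],[[0,0,0],[0,0,0],5],[[0,0,0],[0,0,0],5.5],[[0,0,0],[0,0,0],5.5],[[0,0,-0.5],[0,0,0],5.5],[[0,0,-1],[0,0,0],5.5],[[0,0,-2],[0,0,0],5.5],[[0,0,-2],[0,0,0],5.5],[[0,0,-3],[0,0,0],5.5],[[0,0,-3],[0,0,0],5.5],[[0,0,0],[0,0,0],5.5]]}' | egrep 'ee_pos|wrist|fing'
python3 -m creep '{"series":[[[-2.5,2.5,0],[0,0,0],5.5],[[-2.5,2.5,0],[0,0,0],5.5],[[-2.5,2.5,0],[0,0,0],5.5],[[-2.5,2.5,0],[0,0,0],5.5],[[-2.5,2.5,0],[0,0,0],5.5],[[-2.5,2.5,0],[0,0,0],5.5],[[-2.5,2.5,0],[0,0,0],5.5],[[0,0,0],[0,0,0],5.5],[[0,0,0],[0,0,0],5.5],[[0,0,0],[0,0,0],5.5]]}' | egrep 'ee_pos|clock'
python3 - <<'E'
from meas import *
a=optics.get_image("scene");b=optics.get_image("top")
print(fit([(.029,-.005,0),(.018,0,.023)],[b],[.5533,-.1395,.074],soft,60))
C=[cv2.resize(p["color"][v-40:v+40,u-40:u+40,::-1],(390,390),interpolation=cv2.INTER_CUBIC) for p,u,v in((a,330,170),(b,358,231))]
cv2.imwrite("pics/c6.png",np.vstack([np.hstack(C)]))
for n,p in(("s",a),("t",b)):
  for d in optics.spot_point("filter",p): 
    X=w(p,d["xyz"])
    if X[1]<0: print(n,X,d["score"])
E
```

```text
ee_pos: [0.557, -0.1401, 0.2343]
wrist_force: [1.7, -0.5, 0.7]
finger_gap: 0.055
finger_force: 0.0
clock: 20.35
ee_pos: [0.4565, -0.3666, 0.2274]
(array([ 0.5532, -0.1394,  0.0728]), np.float64(186.92944252210688), [np.float64(279.0)])
s [ 0.5522 -0.1432  0.0694] 0.69
t [ 0.5544 -0.1395  0.0701] 0.65
```

View pics/c6.png

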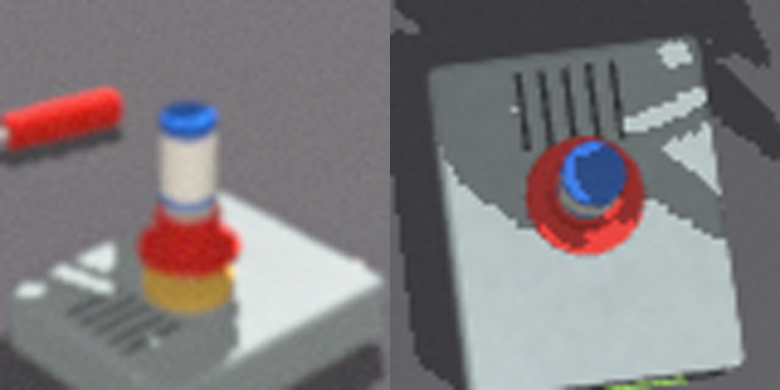

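The filter stands upright in the coupler with its origin at z≈0.070 (the locked height), the sleeve is forward again, and the gripper is clear.

```bash
python3 -c "
from rig import job_done
print(job_done())"
```

```text
the job is handed in; nothing more can be done
None
```

The fresh blue-capped filter is locked in the coupler with the red sleeve sprung forward again and the gripper clear, and the job was handed in at about 20 s on the robot's clock.

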